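Serve one candy from the counter dispenser

TASK

Stand the empty steel cup upright on the round mark below the end of the candy dispenser's chute. Then pull the dispenser's slide knob all the way out, so that one candy rolls down into the cup, and push the knob fully home again. Serve one candy only, leave the cup standing on the mark with the candy in it, and leave the mug, the bottle and the jar where they are.

Things in the scene. Friction and masses are not known exactly. Their poses are not given: they have to be found in the camera images.
- dispenser: Red candy dispenser, fixed; origin on the counter under its middle; its front faces its own -x (to the robot's right), its +y side faces the robot, z up. Red housing x -65 to 75, y -45 to 45, 158 mm high; on it a clear hopper with red lid, steel button on top to z 288. A black plate 4 mm thick lies at its +y side, x -84 to 0, y 45 to 158 mm.
- hopper_front (a point): Middle of the hopper's lower front edge, 158 mm up, at dispenser x = -75. The hopper is 150 (x) by 90 (y), z 158 to 272 mm. It stands above and 15 mm behind the middle of the knob at home, so a gripper pointing straight down hits it: lean the tool 30 to 40 degrees, its body away from the hopper.
- chute_lip (a point): Middle of the lip of the open aluminium chute, on its floor, 66 mm up, at dispenser x = -42, y = 76. The chute comes out of the housing's +y side, 40 mm wide in x, sloping 18 degrees down to +y; its side walls rise 13 mm above its floor.
- cup_mark (a point): Centre of the round mark (yellow ring 74 mm across with a yellow dot) on top of the black plate, 4 mm above the counter, at dispenser x = -42, y = 119 mm. An upright cup centred here, 10 mm clear of the lip, catches the candy; 5 mm off is still good.
- knob_grip (a point): Centre of the black slide knob before the dispenser: a cylinder 28 mm across, 22 mm long, axis along the dispenser's x, 144 mm above the counter, at dispenser x = -90, y = 0 when home; then 14 mm are free between its back and the housing, with a steel rod 10 mm thick. It moves along the dispenser's -x when pulled.
- slide_knob (a joint): Slide position, m: 0 home, 0.045 fully out (end stops). Over-centre detent: 5 to 9 N to leave either end; well past half way it snaps to the other end and stays. A candy falls into the chute at about 30 mm out and is in the cup within 1 s. After the push home the next candy drops into the slide: each further pull serves another.
- cup: Empty straight steel cup, 66 mm across, 54 mm high, 3 mm wall, floor 4 mm thick, about 0.12 kg, loose; origin at the centre of its underside, z up.
- candy_center (a point): Centre of the yellow ball candy, 26 mm across, 12 g, at the start inside the slide (hidden).
- next_candy_center (a point): Centre of the blue ball candy, 26 mm across, next in line in the hopper; it must stay in the dispenser.
- mug: Blue ceramic mug with a handle, 76 mm across, 85 mm high, bystander; origin at the centre of its underside.
- sauce_bottle: Amber glass bottle, 60 mm across, 160 mm high, bystander; origin at the centre of its underside.
- jar: Green glass jar with a red cap, 72 mm across, 80 mm high, bystander; origin at the centre of its underside.

How it is judged:
On the way, in this order (a step that is already met when the one before it is completed fails the run):
1. the cup stands upright on the mark, let go, with the knob still home (horizontal distance between cup and cup_mark below 0.02 m and height (world z) of cup below 0.008 m and angle between cup's own z axis and vertical below 0.1 rad and contact force between cup and the fingers below 0.1 N and value of joint slide_knob below 0.005 m), for 0.2 s.
2. the knob is pulled all the way out (value of joint slide_knob above 0.04 m), for 0.2 s.
At the end, for the whole second after the job is handed in: The knob is home (within 4 mm), the yellow candy lies in the cup, the cup stands still and upright on the mark (centre within 22 mm of the mark's centre), and the next candy is still in the dispenser (value of joint slide_knob below 0.004 m and horizontal distance between candy_center and cup below 0.025 m and z of candy_center in the frame of cup between 0.01 and 0.035 m and horizontal distance between cup and cup_mark below 0.022 m and height (world z) of cup below 0.008 m and angle between cup's own z axis and vertical below 0.1 rad and linear speed of cup below 0.03 m/s and height (world z) of next_candy_center above 0.12 m); the robot touches nothing.
It fails at once if a second candy leaves the dispenser (height (world z) of next_candy_center below 0.12 m).
It fails at once if the mug is moved by more than 30 mm or tipped (distance of mug from where it was at the start of the episode above 0.03 m or angle between mug's own z axis and vertical above 0.4 rad).
It fails at once if the bottle is moved by more than 30 mm or tipped (distance of sauce_bottle from where it was at the start of the episode above 0.03 m or angle between sauce_bottle's own z axis and vertical above 0.4 rad).
It fails at once if the jar is moved by more than 30 mm or tipped (distance of jar from where it was at the start of the episode above 0.03 m or angle between jar's own z axis and vertical above 0.4 rad).
It also fails if it takes over 61 s, if anything falls off the work surface, if the arm or the gripper's body presses on something with over 40 N, if the wrist force passes 120 N, or if a joint passes its speed limit or range.

ROBOT

A 7-joint arm with a two-finger parallel gripper is mounted at the origin on the work surface. World frame = base frame: x ahead of the robot, y to its left, z up, the work surface at z = 0. Lengths are in m, angles in rad, forces in N, time in s.
With the tool pointing down it reaches from about 0.425 to 0.925 m from the base axis. Payload 6.8 kg.
Tool frame: the origin (TCP) lies at the very end of the fingers, on their centre line; the grasp point (between the pads) lies 19 mm behind it; z points along the fingers, y is the line along which they close (so a half turn about z gives the same grasp; the last joint's range is limited). The gripper opens to 85 mm and grips with 20 to 120 N. Pads are 22 mm wide; open, the fingers measure 114 mm over their backs; the gripper's body (76 mm by 85 mm) begins 54 mm behind the grasp point. The pads swing forward as they close: fully open they stand 13 mm farther back than shut.
Start: joints at [1.205, 0.477, 0.022, 1.555, -0.011, 1.109, -0.083], TCP at [0.172, -0.653, 0.231] pointing down, gripper open.
Joint ranges: [-2.96, 2.96], [-0.34, 2.1], [-1.41, 1.46], [0.24, 2.44], [-1.37, 4.51], [0.17, 1.92], [-2.96, 2.96]. Speed limits (rad/s): [2.39, 2.39, 3.14, 3.14, 3.14, 3.14, 3.14].

INTERFACE

Orientations are given as a rotation vector (axis times angle).
In Python, from bench import monitor, optics, r gives the robot as it stands.
- The arm moves only by the shell command python3 -m crank 'ROWS' [OPENING] [FORCE]. ROWS is JSON, a list of rows, each a list of 2 entries, a list of its own where there are three numbers: the shift along the tool's x, y, z in cm, then the turn, a rotation vector about the tool's x, y, z in rad. A call has 1 to 5 rows; each row shifts and turns the commanded pose from where the row before left it, along the tool's axes as they then stand; what a row does not reach is not made up. A row lasts 1/10 s, in which the tool goes at most 50 mm and 8.59 degrees, less where a joint would pass 70% of its speed; a pose out of reach is approached as far as the arm can. A call is refused whole if a number of a shift passes 5 or a number of a turn 0.15, either way. A call with a gripper value outside its range is refused whole. OPENING is the finger opening in cm, from 0 to 8.54, set as the call begins (- or left out, the last holds). The fingers move at their own pace and stop on an object; FORCE is the grip in N (left out, the last holds). Time passes only in rows, so rows that do not move let the fingers close. It gives the time, the measured TCP pose, the force, the opening and the grip force at its end, in the units of the state.
- monitor.get_obs(): the state, without advancing time (a new reading comes with each control period).
- optics.grab_frame(name): name is "side" or "top" or "wrist"; returns (picture, depth): 400x640x3 uint8, red, green, blue; 400x640 float32, m along the optical axis (not along the pixel's ray), 0 where there is no reading.
- optics.camera_model(name): a dict with "vertical_fov" (degrees; the focal length in pixels is half the picture's height over the tangent of half this angle, whatever the lens; pixels are square), "cx", "cy" (the principal point, pixels), "R" (3x3) and "t" (3): a world point X has camera coordinates R X + t; the wrist camera has in their place "hand_eye" (4x4, takes a point from camera to tool coordinates, whose origin is the TCP and whose axes are the flange's). Camera axes: x right, y down, z forward; pixel columns grow to the right and rows downward; lengths in m; the calibration is good to about 2 mm. A picture is of the moment at which its call begins: read the wrist's pose just before it. camera_model takes no time and is no camera call.
- r.hand_in(): hands the job in; it is judged then, once.
The state is a dict: "clock": time; "joints": joint angles; "qvel": joint speeds; "tau": joint torques, N m; "tcp_pos": TCP position; "orientation": TCP orientation; "contact_force": force on the tool from outside, world axes, zero at the start; "moment": the same for the moment, N m; "grip_width": finger opening in m; "gripper_force": force on a finger pad.
Only numpy, scipy, OpenCV 4.12 (cv2) and the standard library are available. Lean on these libraries where they do the work, as an engineer would, in place of code of your own. Each camera call takes 0.05 s, during which the arm holds its last target. There are 200 camera calls.

## Working session

There is one attempt and no reset: what is moved stays moved. The work goes in short steps, Python scripts to look and compute and a shell command to move; the robot and the scene stay as the last step left them, time stands still between calls to the robot, and variables do not carry over. Pictures are saved under pics/ and viewed, at most 10 in all, crops included, and the job is handed in when it is done.

```bash
ls; mkdir -p pics; cat > h.py <<'E'
import numpy as np, cv2
from scipy.spatial.transform import Rotation as Ro
from bench import monitor, optics, r
def cam(n):
    m=optics.camera_model(n); f=200/np.tan(np.radians(m["vertical_fov"])/2)
    o=monitor.get_obs()
    if "R" in m: R=np.array(m["R"]).T; c=-R@np.array(m["t"])
    else:
        H=np.array(m["hand_eye"]); T=Ro.from_rotvec(o["orientation"]).as_matrix()
        R=T@H[:3,:3]; c=T@H[:3,3]+np.array(o["tcp_pos"])
    return f,m["cx"],m["cy"],R,c
def cloud(d,C):
    f,cx,cy,R,c=C; v,u=np.mgrid[0:400,0:640]
    P=np.stack([(u-cx)/f*d,(v-cy)/f*d,d],-1)@R.T+c
    P[d==0]=np.nan; return P
def plane(u,v,z,C):
    f,cx,cy,R,c=C; w=R@np.array([(u-cx)/f,(v-cy)/f,1]); return c+w*(z-c[2])/w[2]
def proj(X,C):
    f,cx,cy,R,c=C; p=R.T@(np.array(X)-c); return cx+f*p[0]/p[2],cy+f*p[1]/p[2]
def grab(n,save=None):
    C=cam(n); p,d=optics.grab_frame(n)
    if save: cv2.imwrite("pics/"+save,cv2.cvtColor(p,cv2.COLOR_RGB2BGR))
    return p,d,C,cloud(d,C)
E
python3 - <<'E'
from h import *
o=monitor.get_obs(); print(o)
for n in("top","side"):
    m=optics.camera_model(n); print(n,{k:(np.round(v,3).tolist()) if k not in("name",) else v for k,v in m.items() if not isinstance(v,str)})
    p,d,C,P=grab(n,n+"0.png"); np.savez("pics/"+n,p=p,d=d,P=P); print(C[4])
E
```

```text
pics
{'clock': 0.0, 'joints': array([ 1.20490384,  0.47777967,  0.02230325,  1.55646694, -0.01149479,
        1.10931629, -0.0831188 ]), 'qvel': array([-0.00055928,  0.00053352,  0.00142768, -0.00045465,  0.00101352,
        0.00068034, -0.00097896]), 'tau': array([ 1.43109742e-05, -5.96446967e+01,  1.60806444e+00, -2.81193674e+01,
        1.25107021e-02,  9.48536064e-03, -1.00487844e-05]), 'tcp_pos': array([ 0.17193924, -0.65210711,  0.23033218]), 'orientation': array([-3.11373146e+00, -4.03645022e-01,  5.65238151e-04]), 'contact_force': array([0.85034219, 0.11905528, 0.19426595]), 'moment': array([-0.05315469,  0.04409308, -0.00182337]), 'gripper_force': 0.0, 'grip_width': 0.08530365856575513}
top {'vertical_fov': 44.335, 'cx': 320.855, 'cy': 204.181, 'R': [[-0.034, -0.999, -0.001], [-0.977, 0.034, -0.21], [0.21, -0.006, -0.978]], 't': [0.053, 0.571, 1.394]}
[0.26742405 0.04119465 1.48258503]
side {'vertical_fov': 51.322, 'cx': 322.697, 'cy': 207.205, 'R': [[0.958, 0.286, -0.004], [0.25, -0.843, -0.477], [-0.14, 0.456, -0.879]], 't': [-0.528, -0.044, 1.163]}
[ 0.67907711 -0.41651262  0.99933433]
```

```bash
python3 -c "
import cv2,numpy as np
" ; ls pics
```

```text
side.npz
side0.png
top.npz
top0.png
```

View pics/top0.png

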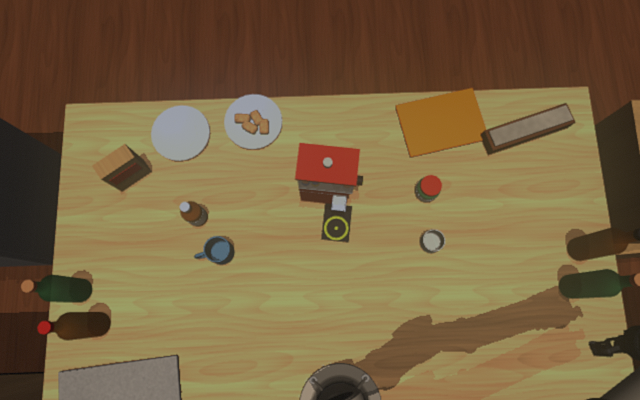

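View pics/side0.png

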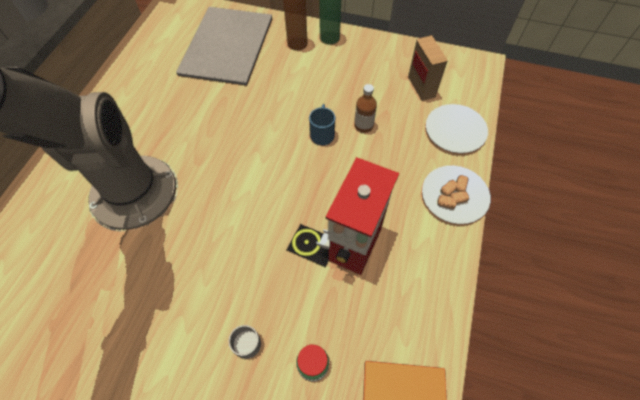

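The top view shows the cup at (431,241), the jar at (429,187), the yellow ring at (336,228), the dispenser lid button at (327,162), the knob at (360,180), the mug at (218,250) and the bottle at (195,212). In the side view the cup is at (245,342), the ring at (307,242) and the jar at (312,361). All three bystanders are clear of the cup.

```bash
cat > m.py <<'E'
from h import *
def mk(p,lo,hi,box):
    h=cv2.cvtColor(p,cv2.COLOR_RGB2HSV); m=cv2.inRange(h,lo,hi); k=np.zeros_like(m); x0,y0,x1,y1=box; k[y0:y1,x0:x1]=255; return m&k
B={"top":dict(ring=(318,205,356,245),plate=(316,195,358,250),lid=(290,138,365,190),cup=(412,222,452,260),knob=(352,170,372,192)),
   "side":dict(ring=(285,225,325,260),plate=(280,220,340,270),lid=(325,155,402,240),cup=(222,320,270,364),knob=(330,240,360,270))}
for n in B:
    z=np.load(f"pics/{n}.npz"); p,d,P=z["p"],z["d"],z["P"]; C=cam(n); b=B[n]
    m=mk(p,(22,120,90),(38,255,255),b["ring"]); c=max(cv2.findContours(m,0,1)[0],key=cv2.contourArea)
    e=cv2.fitEllipse(cv2.convexHull(c)); Q=np.array([plane(*q[0],.004,C)[:2] for q in cv2.convexHull(c)])
    print(n,"ring",e[0],plane(*e[0],.004,C),"extent",Q.max(0)-Q.min(0))
    m=mk(p,(0,150,110),(8,255,255),b["lid"]); zz=P[m>0][:,2]; 
    A=P[(m>0)&(P[...,2]>.255)][:,:2].astype(np.float32); print("lid z",np.nanpercentile(zz,[10,50,90]),cv2.minAreaRect(A))
    hull=cv2.convexHull(max(cv2.findContours(m,0,1)[0],key=cv2.contourArea))
    x0,y0,x1,y1=b["cup"]; S=P[y0:y1,x0:x1].reshape(-1,3); S=S[np.isfinite(S[:,2])]
    for zr in((.045,.065),(.015,.045),(.008,.1)):
        T=S[(S[:,2]>zr[0])&(S[:,2]<zr[1])]; 
        if len(T)>5:
            q=T[:,:2].astype(np.float32); print("cup",zr,len(T),cv2.minEnclosingCircle(q),T.max(0).round(3),T.min(0).round(3))
    x0,y0,x1,y1=b["plate"]; g=cv2.cvtColor(p,cv2.COLOR_RGB2HSV)[...,2]; m=np.zeros_like(g); m[y0:y1,x0:x1]=(g<70)[y0:y1,x0:x1]*255
    sel=(m>0)&(P[...,2]<.02)&(P[...,2]>-.01); print("plate",cv2.minAreaRect(P[sel][:,:2].astype(np.float32)))
    x0,y0,x1,y1=b["cup"]; k=cv2.resize(p[y0:y1,x0:x1],None,fx=8,fy=8,interpolation=2); cv2.imwrite(f"pics/c_{n}.png",k[...,::-1])
a=[cv2.resize(cv2.imread(f"pics/c_{n}.png"),(320,320)) for n in B]; cv2.imwrite("pics/cc.png",np.hstack(a))
E
python3 m.py
```

```text
top ring (335.8138732910156, 227.628662109375) [ 0.51003023 -0.01059781  0.004     ] extent [0.07453953 0.07373998]
lid z [0.26828282 0.27152388 0.2744926 ] ((0.6328406929969788, 0.014364168047904968), (0.15618975460529327, 0.09914558380842209), 81.8038558959961)
cup (0.045, 0.065) 98 ((0.45570677518844604, -0.29281163215637207), 0.03371230140328407) [ 0.488 -0.26   0.059] [ 0.423 -0.326  0.045]
cup (0.015, 0.045) 112 ((0.4544937312602997, -0.29222744703292847), 0.03282314911484718) [ 0.485 -0.26   0.045] [ 0.423 -0.324  0.015]
cup (0.008, 0.1) 258 ((0.4796118438243866, -0.2992497682571411), 0.05963190644979477) [ 0.511 -0.241  0.059] [ 0.423 -0.358  0.008]
plate ((0.5275015830993652, -0.012799471616744995), (0.07960020750761032, 0.11135585606098175), 81.8465576171875)
side ring (306.19537353515625, 241.96742248535156) [ 0.50920493 -0.01080674  0.004     ] extent [0.07500672 0.07687621]
lid z [0.26909212 0.27064284 0.27219396] ((0.6331225633621216, 0.014187216758728027), (0.15998610854148865, 0.09735243767499924), 81.77755737304688)
cup (0.045, 0.065) 167 ((0.4548553228378296, -0.29423898458480835), 0.03324992209672928) [ 0.488 -0.262  0.059] [ 0.423 -0.327  0.045]
cup (0.015, 0.045) 203 ((0.45597580075263977, -0.2951103448867798), 0.0325334332883358) [ 0.488 -0.264  0.045] [ 0.424 -0.327  0.015]
cup (0.008, 0.1) 418 ((0.45511487126350403, -0.29438316822052), 0.03345656022429466) [ 0.488 -0.262  0.059] [ 0.423 -0.327  0.008]
plate ((0.5271623134613037, -0.013459760695695877), (0.08023038506507874, 0.1073492094874382), 81.56767272949219)
```

View pics/cc.png

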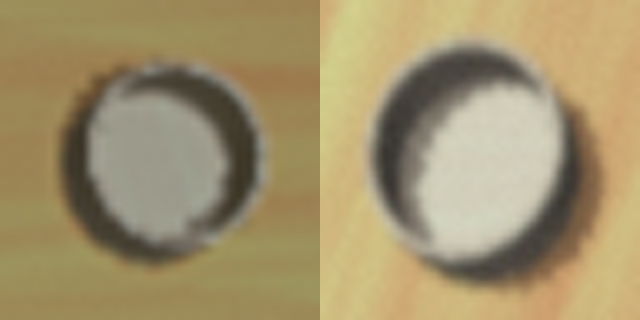

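The measurements agree with each other:
- **Mark:** about (0.5096, -0.0107). The origin it gives, (0.633, 0.014), matches the lid centre.
- **Dispenser yaw:** 81.8°.
- **Cup:** upright at (0.4555, -0.2935), with its rim at about 55 mm.

The inset confirms that the cup is open upward. First I turn the tool so it closes along the dispenser's x, then compute the shift.

```bash
cat > g.py <<'E'
from h import *
import sys
yaw=np.radians(81.8); xd=np.array([np.cos(yaw),np.sin(yaw),0]); yd=np.array([-np.sin(yaw),np.cos(yaw),0]); zd=np.array([0,0,1.])
D=np.array([.6334,.0139,0]); CUP=np.array([.4555,-.2935,0]); Rd=np.c_[xd,yd,zd]
def disp(x,y,z): return D+Rd@np.array([x,y,z])
def go(X,Z=None,Y=None):
    o=monitor.get_obs(); T=Ro.from_rotvec(o["orientation"]).as_matrix(); p=np.array(o["tcp_pos"])
    print("t",o["clock"],"tcp",p.round(4),"disp",(Rd.T@(p-D)).round(4),"F",o["contact_force"].round(1),"w",round(o["grip_width"],4),"q",o["joints"].round(2))
    print("shift cm",(100*T.T@(np.array(X)-p)).round(2))
    if Z is not None:
        Z=Z/np.linalg.norm(Z); Y=Y-Z*(Y@Z); Y/=np.linalg.norm(Y); G=np.c_[np.cross(Y,Z),Y,Z]
        print("turn",Ro.from_matrix(T.T@G).as_rotvec().round(3))
        print("shift in goal axes",(100*G.T@(np.array(X)-p)).round(2))
E
python3 -m crank '[[[0,0,0],[0,0,0.134]],[[0,0,0],[0,0,0.134]],[[0,0,0],[0,0,0.134]],[[0,0,0],[0,0,0]]]' 8.54
python3 -c "
from g import *; go(CUP+[0,0,.13],-zd,-xd)"
```

```text
clock: 0.5
tcp_pos: [0.1721, -0.6524, 0.2308]
orientation: [-3.132, 0.228, 0.001]
contact_force: [0.2, -0.4, 0.0]
grip_width: 0.085
gripper_force: 0.0
t 0.5 tcp [ 0.1721 -0.6524  0.2308] disp [-0.7252  0.3615  0.2308] F [ 0.2 -0.4  0. ] w 0.085 q [ 1.14  0.48  0.11  1.56 -0.06  1.11 -0.45]
shift cm [ 22.85 -39.6   10.09]
turn [-0.001  0.001 -0.002]
shift in goal axes [ 22.93 -39.56  10.08]
```

```bash
python3 -m crank '[[[2.3,-3.96,1],[0,0,0]],[[2.3,-3.96,1],[0,0,0]],[[2.3,-3.96,1],[0,0,0]],[[2.3,-3.96,1],[0,0,0]],[[2.3,-3.96,1],[0,0,0]]]' >/dev/null
python3 -m crank '[[[2.3,-3.96,1],[0,0,0]],[[2.3,-3.96,1],[0,0,0]],[[2.3,-3.96,1],[0,0,0]],[[2.3,-3.96,1],[0,0,0]],[[2.3,-3.96,1],[0,0,0]]]' >/dev/null
python3 -m crank '[[[0,0,0],[0,0,0]],[[0,0,0],[0,0,0]]]'
python3 -c "
from g import *; go(CUP+[0,0,.02],-zd,-xd)
p,d,C,P=grab('wrist','w1.png')
S=P[(P[...,2]>.045)&(P[...,2]<.065)]; S=S[np.linalg.norm(S[:,:2]-CUP[:2],axis=1)<.06]; print(len(S),S.min(0),S.max(0),cv2.minEnclosingCircle(S[:,:2].astype(np.float32)))"
```

```text
clock: 1.7
tcp_pos: [0.4571, -0.2927, 0.1309]
orientation: [-3.134, 0.217, 0.001]
contact_force: [-1.0, -0.7, -0.8]
grip_width: 0.0857
gripper_force: 0.0
t 1.7 tcp [ 0.4571 -0.2927  0.1309] disp [-0.3286  0.1308  0.1309] F [-1.  -0.7 -0.8] w 0.0857 q [ 0.49  0.38 -0.05  1.96  0.02  0.8  -1.28]
shift cm [-0.14  0.11 11.09]
turn [-0.     0.001  0.005]
shift in goal axes [-0.15  0.11 11.09]
1275 [ 0.42506806 -0.32676099  0.04501577] [ 0.49032747 -0.26137083  0.05615326] ((0.45756790041923523, -0.2938463091850281), 0.0330485962331295)
```

```bash
python3 -m crank '[[[-0.05,0.1,3],[0,0,0]],[[0,0,3],[0,0,0]],[[0,0,3],[0,0,0]],[[0,0,2.7],[0,0,0]],[[0,0,0],[0,0,0]]]' 
python3 -m crank '[[[0,0,0],[0,0,0]],[[0,0,0],[0,0,0]],[[0,0,0],[0,0,0]],[[0,0,0],[0,0,0]],[[0,0,0],[0,0,0]]]' 6.0 30
python3 -m crank '[[[0,0,0],[0,0,0]],[[0,0,0],[0,0,0]],[[0,0,0],[0,0,0]]]'
```

```text
clock: 2.25
tcp_pos: [0.4525, -0.2954, 0.0116]
orientation: [-3.132, 0.229, 0.009]
contact_force: [-1.3, -0.0, 0.4]
grip_width: 0.0851
gripper_force: 0.0
clock: 2.75
tcp_pos: [0.4568, -0.2957, 0.0157]
orientation: [3.132, -0.227, 0.003]
contact_force: [-1.3, -1.0, 8.0]
grip_width: 0.0661
gripper_force: 34.3
clock: 3.05
tcp_pos: [0.4568, -0.2958, 0.0158]
orientation: [3.132, -0.227, 0.003]
contact_force: [-1.7, 0.2, 7.6]
grip_width: 0.0663
gripper_force: 34.3
```

```bash
python3 -m crank '[[[0,0,-1],[0,0,0]],[[0,0,-3],[0,0,0]],[[0,0,-3],[0,0,0]],[[0,0,0],[0,0,0]],[[0,0,0],[0,0,0]]]' 
python3 -c "
from g import *; go(disp(-.042,.121,.060),-zd,-xd)"
```

```text
clock: 3.55
tcp_pos: [0.4564, -0.2949, 0.0853]
orientation: [3.133, -0.226, 0.003]
contact_force: [-0.4, 0.0, -2.0]
grip_width: 0.0661
gripper_force: 34.2
t 3.55 tcp [ 0.4564 -0.2949  0.0853] disp [-0.3309  0.1312  0.0853] F [-0.4  0.  -2. ] w 0.0661 q [ 0.49  0.45 -0.04  1.99  0.03  0.7  -1.28]
shift cm [  0.98 -28.89   2.51]
turn [ 0.001 -0.002 -0.001]
shift in goal axes [  1.02 -28.89   2.53]
```

```bash
python3 -m crank '[[[0,-2.5,0],[0,0,0]],[[0,-4,0],[0,0,0]],[[0,-4,0],[0,0,0]],[[0,-4,0],[0,0,0]],[[0,-4,0],[0,0,0]]]' >/dev/null
python3 -m crank '[[[0.3,-4,0],[0,0,0]],[[0.4,-4,1],[0,0,0]],[[0.3,-2.4,1],[0,0,0]],[[0,0,0.5],[0,0,0]],[[0,0,0],[0,0,0]]]' >/dev/null
python3 -m crank '[[[0,0,0],[0,0,0]],[[0,0,0],[0,0,0]]]' 
python3 -c "
from g import *; go(disp(-.042,.120,.022),-zd,-xd)
p,d,C,P=grab('top','t2.png'); p,d,C2,P2=grab('side')
for P in (P,P2):
  S=P[(P[...,2]>.03)]; o=monitor.get_obs()['tcp_pos']; q=(S-D)@Rd; k=(abs(q[:,0]+.042)<.06)&(q[:,1]>.08)&(q[:,1]<.165)&(q[:,2]<.103); q=q[k]; print(len(q), q.min(0).round(3),q.max(0).round(3))"
```

```text
clock: 4.75
tcp_pos: [0.5071, -0.0118, 0.0593]
orientation: [3.133, -0.23, -0.0]
contact_force: [0.2, -0.2, -1.2]
grip_width: 0.0656
gripper_force: 34.3
t 4.75 tcp [ 0.5071 -0.0118  0.0593] disp [-0.0434  0.1213  0.0593] F [ 0.2 -0.2 -1.2] w 0.0656 q [-0.03  0.45 -0.09  2.08  0.07  0.61 -1.88]
shift cm [ 0.14 -0.14  3.73]
turn [ 0.001  0.    -0.003]
shift in goal axes [ 0.13 -0.14  3.73]
23 [-0.03   0.132  0.05 ] [-0.007  0.153  0.098]
362 [-0.093  0.081  0.042] [-0.006  0.144  0.101]
```

```bash
python3 -m crank '[[[0.15,-0.15,1],[0,0,0]],[[0,0,1.5],[0,0,0]],[[0,0,0.9],[0,0,0]],[[0,0,0.4],[0,0,0]],[[0,0,0],[0,0,0]]]'
python3 -m crank '[[[0,0,0],[0,0,0]],[[0,0,0],[0,0,0]]]'
python3 -c "
from g import *; go(disp(-.042,.120,.020),-zd,-xd)"
```

```text
clock: 5.35
tcp_pos: [0.5087, -0.0091, 0.0207]
orientation: [3.133, -0.227, -0.002]
contact_force: [-0.7, 0.8, -0.8]
grip_width: 0.0662
gripper_force: 34.3
clock: 5.55
tcp_pos: [0.5095, -0.0089, 0.0217]
orientation: [-3.133, 0.226, -0.001]
contact_force: [0.8, -0.7, -1.2]
grip_width: 0.0655
gripper_force: 34.3
t 5.55 tcp [ 0.5095 -0.0089  0.0217] disp [-0.0403  0.1193  0.0217] F [ 0.8 -0.7 -1.2] w 0.0655 q [-0.04  0.52 -0.09  2.09  0.08  0.53 -1.9 ]
shift cm [-0.07  0.17  0.17]
turn [-0.    -0.001 -0.001]
shift in goal axes [-0.07  0.17  0.17]
```

```bash
python3 -m crank '[[[0,0.17,0.1],[0,0,0]],[[0,0,0.1],[0,0,0]],[[0,0,0],[0,0,0]]]'
python3 -m crank '[[[0,0,0],[0,0,0]],[[0,0,0],[0,0,0]],[[0,0,0],[0,0,0]],[[0,0,0],[0,0,0]],[[0,0,0],[0,0,0]]]' 8.54
python3 -m crank '[[[0,0,-2],[0,0,0]],[[0,0,-4],[0,0,0]],[[0,0,-4],[0,0,0]],[[0,0,-4],[0,0,0]],[[0,0,0],[0,0,0]]]'
python3 -c "
from g import *
go(disp(-.2,.02,.25))
p,d,C,P=grab('wrist','w3.png')
q=(P-D)@Rd; k=(q[...,2]>.045)&(q[...,2]<.066)&(abs(q[...,0]+.042)<.05)&(q[...,1]>.082)&(q[...,1]<.16)
q=q[k]; print(len(q),q.min(0),q.max(0),cv2.minEnclosingCircle(q[:,:2].astype(np.float32)))"
```

```text
clock: 5.85
tcp_pos: [0.5091, -0.011, 0.0198]
orientation: [3.133, -0.227, 0.001]
contact_force: [-1.0, -1.0, 4.5]
grip_width: 0.0659
gripper_force: 34.6
clock: 6.35
tcp_pos: [0.5089, -0.0106, 0.0193]
orientation: [-3.133, 0.226, 0.0]
contact_force: [-0.0, 0.1, -0.8]
grip_width: 0.0855
gripper_force: 0.0
clock: 6.85
tcp_pos: [0.5125, -0.0104, 0.1645]
orientation: [-3.132, 0.227, -0.015]
contact_force: [0.6, -0.1, -0.1]
grip_width: 0.0852
gripper_force: 0.0
t 6.85 tcp [ 0.5125 -0.0104  0.1645] disp [-0.0413  0.1162  0.1645] F [ 0.6 -0.1 -0.1] w 0.0852 q [-0.01  0.29 -0.11  2.01  0.04  0.84 -1.86]
shift cm [ 9.73 15.84 -8.48]
718 [-0.07540661  0.10895628  0.04503131] [-0.01027003  0.15140669  0.05975048] ((-0.042926233261823654, 0.11911505460739136), 0.03289426863193512)
```

View pics/w3.png

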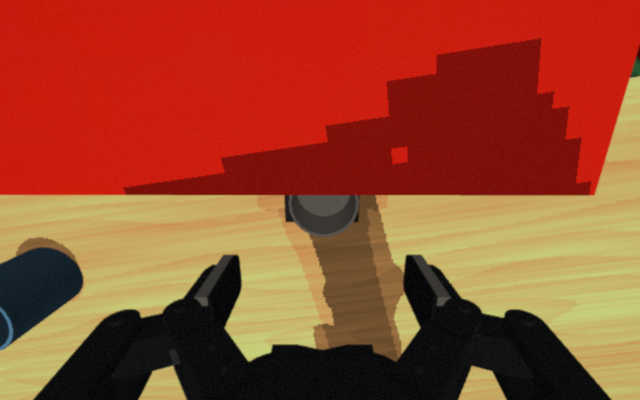

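The cup is released and standing at dispenser (-0.043, 0.119), about 1 mm off the mark. The wrist view shows it upright at (322,205), partly hidden by the lid's edge. Next I go out along -x, turn, and lean.

```bash
python3 -m crank '[[[0,3,-2],[0,0,0]],[[0,4,-2],[0,0,0]],[[0,4,-2],[0,0,0]],[[0,4,0],[0,0,0]],[[0,4,0],[0,0,0]]]' >/dev/null
python3 -m crank '[[[0,0,0],[0,0,-0.143]],[[0,0,0],[0,0,-0.143]],[[0,0,0],[0,0,-0.143]],[[0,0,0],[0,0,-0.143]],[[0,0,0],[0,0,-0.143]]]' >/dev/null
python3 -m crank '[[[0,0,0],[0,0,-0.143]],[[0,0,0],[0,0,-0.143]],[[0,0,0],[0,0,-0.143]],[[0,0,0],[0,0,-0.143]],[[0,0,0],[0,0,-0.143]]]' >/dev/null
python3 -m crank '[[[0,0,0],[0,0,-0.143]],[[0,0,0],[0,0.13,0]],[[0,0,0],[0,0.13,0]],[[0,0,0],[0,0.13,0]],[[0,0,0],[0,0.13,0]]]' >/dev/null
python3 -m crank '[[[0,0,0],[0,0.143,0]],[[0,0,0],[0,0,0]],[[0,0,0],[0,0,0]]]'
cat >> g.py <<'E'
A=np.radians(38); ZK=np.sin(A)*xd-np.cos(A)*zd
def knob(x,back=0): return disp(x,0,.144)+(.017-back)*ZK
E
python3 -c "
from g import *
go(knob(-.094,.08),ZK,-yd)
p,d,C,P=grab('wrist','w4.png'); print(proj(disp(-.09,0,.144),C))"
```

```text
clock: 9.2
tcp_pos: [0.4809, -0.1987, 0.2177]
orientation: [-1.984, -1.717, -0.679]
contact_force: [-0.2, -0.3, 0.1]
grip_width: 0.085
gripper_force: 0.0
t 9.2 tcp [ 0.4809 -0.1987  0.2177] disp [-0.2321  0.1206  0.2177] F [-0.2 -0.3  0.1] w 0.085 q [ 0.84  0.47 -0.3   1.79 -0.5   1.24  0.66]
shift cm [ 6.38 12.07  7.98]
turn [-0.002  0.001 -0.002]
shift in goal axes [ 6.35 12.06  8.02]
(np.float64(443.7641826752603), np.float64(122.53447326224605))
```

View pics/w4.png

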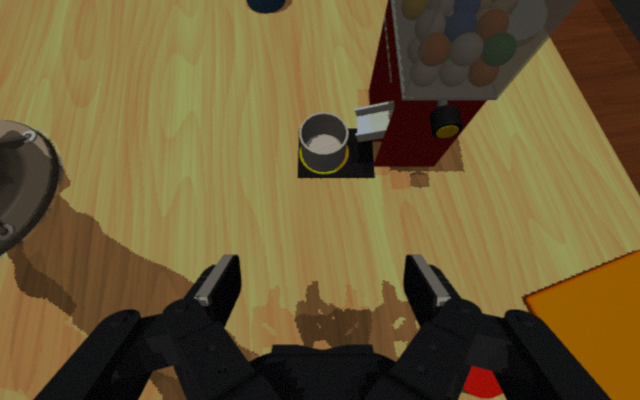

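The knob shows at (446,122), 2 px from the prediction. The cup stands upright on the ring at (324,142), below the chute.

```bash
python3 -m crank '[[[0,4,0],[0,0,0]],[[0,4.1,0],[0,0,0]],[[2.4,4,2],[0,0,0]],[[2,0,3],[0,0,0]],[[2,0,3],[0,0,0]]]' >/dev/null
python3 -m crank '[[[0,0,0],[0,0,0]],[[0,0,0],[0,0,0]]]' 5.5
python3 -c "
from g import *
go(knob(-.094,0),ZK,-yd)
p,d,C,P=grab('wrist','w5.png'); print(proj(disp(-.101,0,.144),C))
h=cv2.cvtColor(p,cv2.COLOR_RGB2HSV)
c=[x for x in cv2.findContours(cv2.inRange(h,(20,120,90),(36,255,255)),0,1)[0] if cv2.contourArea(x)>40]
print([(cv2.minAreaRect(x)) for x in c])"
```

```text
clock: 9.95
tcp_pos: [0.615, -0.1142, 0.1967]
orientation: [-1.979, -1.726, -0.681]
contact_force: [-0.6, -0.8, -0.4]
grip_width: 0.0586
gripper_force: 0.0
t 9.95 tcp [ 0.615  -0.1142  0.1967] disp [-1.294e-01 -1.000e-04  1.967e-01] F [-0.6 -0.8 -0.4] w 0.0586 q [ 0.63  0.59 -0.33  1.65 -0.52  1.13  0.47]
shift cm [-0.44  0.01  8.04]
turn [-0.003  0.002  0.006]
shift in goal axes [-0.45 -0.01  8.03]
(np.float64(320.720534705403), np.float64(229.88746658755522))
[((181.0, 383.0), (32.0, 16.0), 90.0), ((197.57652282714844, 376.98516845703125), (44.036808013916016, 6.279987335205078), 88.53119659423828), ((438.65380859375, 373.7307434082031), (53.5285758972168, 36.88756561279297), 56.3099365234375), ((209.0240478515625, 373.4301452636719), (49.36314392089844, 19.09765625), 82.40535736083984), ((487.90277099609375, 293.1838073730469), (28.085203170776367, 4.1172027587890625), 72.89727020263672), ((239.5, 252.0), (16.0, 13.0), 90.0), ((71.33663177490234, 259.1336669921875), (7.064764022827148, 36.617366790771484), 5.710592269897461), ((317.55889892578125, 285.9141845703125), (114.19258117
[... 410 characters left out ...]
1171875, 90.35138702392578), 75.80890655517578), ((509.7413635253906, 157.1034393310547), (81.70596313476562, 3.8996026515960693), 68.19859313964844), ((231.47560119628906, 143.78048706054688), (79.84200286865234, 28.8226318359375), 83.6598129272461), ((525.3201904296875, 249.06121826171875), (358.33636474609375, 77.38119506835938), 66.61908721923828), ((563.4579467773438, 232.59498596191406), (365.4965515136719, 18.199111938476562), 65.7583236694336), ((106.23530578613281, 37.5588264465332), (5.5783185958862305, 19.887920379638672), 14.03624439239502), ((182.00497436523438, 180.45050048828125), (117.11587524414062, 320.50146484375), 5.710593223571777), ((78.0, 172.0), (344.0, 156.0), 90.0)]
```

View pics/w5.png

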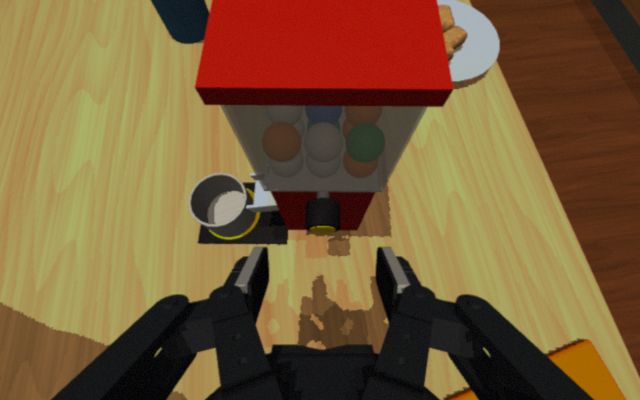

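The knob sits at (322,217), centred between the fingers, with the cup on its mark at left. I advance along the tool axis and close.

```bash
python3 -m crank '[[[-0.45,0,2],[0,0,0]],[[0,0,2],[0,0,0]],[[0,0,2],[0,0,0]],[[0,0,1.5],[0,0,0]],[[0,0,0.5],[0,0,0]]]'
python3 -m crank '[[[0,0,0],[0,0,0]],[[0,0,0],[0,0,0]]]'
python3 -c "
from g import *
go(knob(-.094,0),ZK,-yd)"
```

```text
clock: 10.5
tcp_pos: [0.6209, -0.0717, 0.1292]
orientation: [-1.982, -1.719, -0.681]
contact_force: [-0.1, -0.2, 0.1]
grip_width: 0.055
gripper_force: 0.0
clock: 10.7
tcp_pos: [0.6218, -0.0733, 0.1305]
orientation: [-1.984, -1.72, -0.683]
contact_force: [-0.0, -0.7, 0.3]
grip_width: 0.0551
gripper_force: 0.0
t 10.7 tcp [ 0.6218 -0.0733  0.1305] disp [-0.088  -0.0009  0.1305] F [-0.  -0.7  0.3] w 0.0551 q [ 0.59  0.65 -0.36  1.72 -0.54  0.98  0.49]
shift cm [ 0.36 -0.09  0.26]
turn [0.001 0.001 0.001]
shift in goal axes [ 0.36 -0.09  0.26]
```

```bash
python3 -m crank '[[[0.3,-0.1,0.25],[0,0,0]],[[0,0,0],[0,0,0]]]'
python3 -m crank '[[[0,0,0],[0,0,0]],[[0,0,0],[0,0,0]],[[0,0,0],[0,0,0]],[[0,0,0],[0,0,0]],[[0,0,0],[0,0,0]]]' 2 60
python3 -m crank '[[[0,0,0],[0,0,0]],[[0,0,0],[0,0,0]]]'
python3 -c "
from g import *
go(knob(-.139,0),ZK,-yd)"
```

```text
clock: 10.9
tcp_pos: [0.621, -0.0681, 0.1304]
orientation: [-1.983, -1.72, -0.683]
contact_force: [-0.4, 0.1, 0.2]
grip_width: 0.055
gripper_force: 0.0
clock: 11.4
tcp_pos: [0.6218, -0.0689, 0.1302]
orientation: [-1.984, -1.72, -0.684]
contact_force: [3.6, -1.5, 3.1]
grip_width: 0.0261
gripper_force: 58.9
clock: 11.6
tcp_pos: [0.6217, -0.0689, 0.1302]
orientation: [-1.984, -1.72, -0.684]
contact_force: [5.4, -3.5, 3.2]
grip_width: 0.0261
gripper_force: 59.0
t 11.6 tcp [ 0.6217 -0.0689  0.1302] disp [-0.0836 -0.0003  0.1302] F [ 5.4 -3.5  3.2] w 0.0261 q [ 0.58  0.65 -0.36  1.72 -0.54  0.97  0.49]
shift cm [-3.52 -0.03 -2.8 ]
turn [0.001 0.001 0.001]
shift in goal axes [-3.52 -0.03 -2.8 ]
```

```bash
python3 -m crank '[[[-0.4,0,-0.31],[0,0,0]],[[-0.4,0,-0.31],[0,0,0]],[[-0.4,0,-0.31],[0,0,0]],[[0,0,0],[0,0,0]]]'
python3 -m crank '[[[-0.5,0,-0.39],[0,0,0]],[[-0.5,0,-0.39],[0,0,0]],[[-0.5,0,-0.39],[0,0,0]],[[-0.4,0,-0.31],[0,0,0]],[[0,0,0],[0,0,0]]]'
python3 -c "
from g import *
go(knob(-.139,0),ZK,-yd)"
```

```text
clock: 12.0
tcp_pos: [0.6198, -0.0824, 0.1302]
orientation: [-1.982, -1.719, -0.685]
contact_force: [6.3, 1.2, 2.7]
grip_width: 0.0263
gripper_force: 60.0
clock: 12.5
tcp_pos: [0.6159, -0.1089, 0.1302]
orientation: [-1.986, -1.719, -0.684]
contact_force: [3.6, -5.7, 7.3]
grip_width: 0.0259
gripper_force: 60.7
t 12.5 tcp [ 0.6159 -0.1089  0.1302] disp [-0.1241 -0.0002  0.1302] F [ 3.6 -5.7  7.3] w 0.0259 q [ 0.63  0.67 -0.34  1.69 -0.52  1.02  0.52]
shift cm [-0.33 -0.02 -0.31]
turn [0.002 0.001 0.   ]
shift in goal axes [-0.33 -0.02 -0.31]
```

```bash
python3 -m crank '[[[-0.3,0,-0.24],[0,0,0]],[[-0.2,0,-0.15],[0,0,0]],[[0,0,0],[0,0,0]],[[0,0,0],[0,0,0]],[[0,0,0],[0,0,0]]]'
python3 -m crank '[[[0,0,0],[0,0,0]],[[0,0,0],[0,0,0]],[[0,0,0],[0,0,0]],[[0,0,0],[0,0,0]],[[0,0,0],[0,0,0]]]'
python3 -m crank '[[[0,0,0],[0,0,0]],[[0,0,0],[0,0,0]],[[0,0,0],[0,0,0]],[[0,0,0],[0,0,0]],[[0,0,0],[0,0,0]]]'
python3 -c "
from g import *
go(knob(-.139,0),ZK,-yd)
p,d,C,P=grab('wrist'); p2=grab('side')[0]
a=cv2.resize(p[130:330,130:430],(600,400)); b=cv2.resize(p2[200:300,260:410],(600,400))
cv2.imwrite('pics/k6.png',cv2.resize(np.vstack([a,b]),(450,600))[...,::-1])"
```

```text
clock: 13.0
tcp_pos: [0.6152, -0.1134, 0.1302]
orientation: [-1.983, -1.72, -0.684]
contact_force: [4.5, -1.7, 3.1]
grip_width: 0.0261
gripper_force: 60.3
clock: 13.5
tcp_pos: [0.6152, -0.1134, 0.1302]
orientation: [-1.983, -1.72, -0.684]
contact_force: [5.0, -1.4, 3.9]
grip_width: 0.026
gripper_force: 60.3
clock: 14.0
tcp_pos: [0.6152, -0.1134, 0.1302]
orientation: [-1.983, -1.72, -0.684]
contact_force: [5.1, -0.8, 3.8]
grip_width: 0.026
gripper_force: 60.3
t 14.0 tcp [ 0.6152 -0.1134  0.1302] disp [-0.1286 -0.0002  0.1302] F [ 5.1 -0.8  3.8] w 0.026 q [ 0.63  0.67 -0.34  1.69 -0.52  1.03  0.53]
shift cm [ 0.03 -0.02 -0.03]
turn [ 0.001 -0.     0.001]
shift in goal axes [ 0.03 -0.02 -0.03]
```

View pics/k6.png

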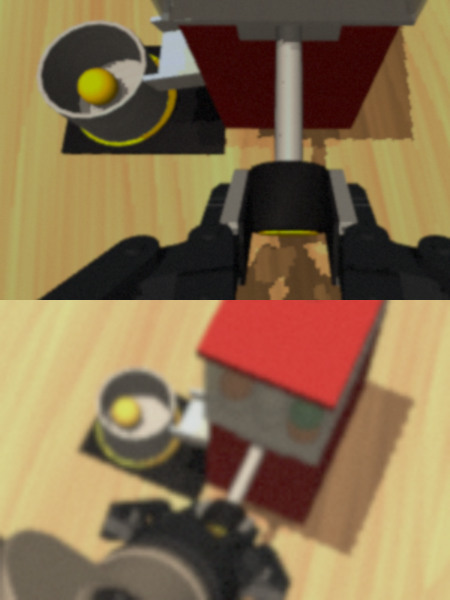

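The yellow candy lies in the cup, at (97,86) in the upper panel, and the knob is fully out, 45 mm by TCP travel. Now I push it home.

```bash
python3 -m crank '[[[0.5,0,0.39],[0,0,0]],[[0.6,0,0.47],[0,0,0]],[[0.6,0,0.47],[0,0,0]],[[0.6,0,0.47],[0,0,0]],[[0.6,0,0.47],[0,0,0]]]'
python3 -m crank '[[[0.5,0,0.39],[0,0,0]],[[0.25,0,0.2],[0,0,0]],[[0,0,0],[0,0,0]],[[0,0,0],[0,0,0]]]'
python3 -c "
from g import *
go(knob(-.0895,0),ZK,-yd)"
```

```text
clock: 14.6
tcp_pos: [0.6206, -0.0764, 0.1302]
orientation: [-1.983, -1.72, -0.685]
contact_force: [6.5, 0.6, 1.9]
grip_width: 0.0264
gripper_force: 60.0
clock: 15.0
tcp_pos: [0.6218, -0.0688, 0.1302]
orientation: [-1.985, -1.72, -0.684]
contact_force: [2.8, -4.3, 6.4]
grip_width: 0.026
gripper_force: 60.6
t 15.0 tcp [ 0.6218 -0.0688  0.1302] disp [-0.0835 -0.0003  0.1302] F [ 2.8 -4.3  6.4] w 0.026 q [ 0.58  0.65 -0.36  1.72 -0.54  0.97  0.49]
shift cm [ 0.38 -0.03  0.24]
turn [0.002 0.001 0.001]
shift in goal axes [ 0.38 -0.03  0.24]
```

```bash
python3 -m crank '[[[0,0,0],[0,0,0]],[[0,0,0],[0,0,0]],[[0,0,0],[0,0,0]],[[0,0,0],[0,0,0]],[[0,0,0],[0,0,0]]]' 5.5
python3 -m crank '[[[0,0,-1.5],[0,0,0]],[[0,0,-3],[0,0,0]],[[0,0,-3],[0,0,0]],[[0,0,-3],[0,0,0]],[[0,0,-3],[0,0,0]]]'
python3 -m crank '[[[0,0,-2],[0,0,0]],[[0,0,0],[0,0,0]],[[0,0,0],[0,0,0]]]'
python3 -c "
from g import *
p,d,C,P=grab('wrist'); p2=grab('side')[0]
print(monitor.get_obs()['clock'],proj(disp(-.101,0,.144),C),proj(disp(-.042,.119,.004),C))
cv2.imwrite('pics/k7.png',cv2.resize(np.vstack([p,p2]),(480,600))[...,::-1])"
```

```text
clock: 15.5
tcp_pos: [0.6205, -0.0672, 0.1293]
orientation: [-1.982, -1.719, -0.682]
contact_force: [-0.3, 0.5, 0.8]
grip_width: 0.0549
gripper_force: 0.0
clock: 16.0
tcp_pos: [0.6088, -0.1514, 0.2379]
orientation: [-1.984, -1.72, -0.683]
contact_force: [0.1, 0.2, 0.2]
grip_width: 0.0552
gripper_force: 0.0
clock: 16.3
tcp_pos: [0.6073, -0.1621, 0.2518]
orientation: [-1.983, -1.72, -0.683]
contact_force: [0.2, -0.4, -0.1]
grip_width: 0.0549
gripper_force: 0.0
16.4 (np.float64(321.702614864386), np.float64(197.04199730812212)) (np.float64(245.20109537589778), np.float64(193.61435496258565))
```

View pics/k7.png

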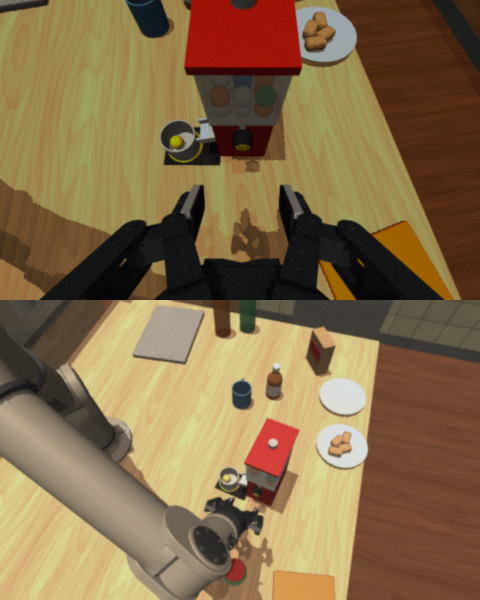

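The knob face shows at about (323,195) in full-size pixels against (322,197) predicted for home, so it is home. The cup with the yellow candy stands on the mark, and the bystanders look undisturbed. The robot touches nothing.

```bash
python3 -c "
from bench import r
print(r.hand_in())"
```

```text
the job is handed in; nothing more can be done
None
```

The job is handed in, with no verdict returned: by the final images the cup stands on the mark with the yellow candy in it, the knob is home, and the mug, bottle and jar are where they were.

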